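Fill the two gaps in the round spice tin

ROBOT

A 6-joint arm with a two-finger parallel gripper is mounted at the origin on a cart in front of the work surface, level with it; the furniture and walls round the work are solid. World frame = base frame: x ahead of the robot, y to its left, z up, the work surface at z = 0. Lengths are in m, angles in rad, forces in N, time in s.
With the tool pointing down it reaches from about 0.3 to 0.875 m from the base axis. Payload 6.4 kg.
Tool frame: the origin (TCP) lies midway between the tips of the shut fingers; the grasp point (between the pads) lies 19 mm behind it; z points along the fingers, y is the line along which they close (so a half turn about z gives the same grasp; the last joint's range is limited). The gripper opens to 88 mm and grips with 3 to 60 N. Pads are 18 mm wide; open, the fingers measure 123 mm over their backs; the gripper's body (75 mm by 187 mm) begins 45 mm behind the grasp point.
Start: joints at [0.916, 0.181, 1.607, -0, 1.354, -0.206], TCP at [0.249, 0.518, 0.239] pointing down, gripper open.
Joint ranges: [-2.99, 2.99], [-0.89, 2.07], [0.3, 2.58], [-1.14, 4.28], [0, 2.63], [-3.12, 3.12]. Speed limits (rad/s): [2.57, 2.57, 3.01, 3.14, 3.14, 3.14].

INTERFACE

Orientations are given as a unit quaternion [w, x, y, z].
In Python, from workcell import monitor, eyes, workorder, finder gives the robot as it stands.
- The arm moves only by the shell command python3 -m inch 'ROWS' [OPENING]. ROWS is JSON, a list of rows, each a list of 2 entries, a list of its own where there are three numbers: the shift along the world's x, y, z each as a share of 0.15 m, from -1 to 1, then the turn, a rotation vector about the world's x, y, z each as a share of pi/2 rad, from -1 to 1. A call has 1 to 20 rows; each row is the pose to reach, as a shift and turn from the pose commanded when the call began; what a row does not reach only later rows make up. A row lasts 1/10 s, in which the tool goes at most 50 mm and 8.59 degrees, less where a joint would pass 70% of its speed; a pose out of reach is approached as far as the arm can. A call with a number of a shift or a turn outside -1 to 1 is refused whole. A call with a gripper value outside its range is refused whole. OPENING is the opening, from -1 (shut) to 1 (fully open), set as the call begins (- or left out, the last holds). The fingers move at their own pace and stop on an object; the grip force is fixed at half the most. Time passes only in rows, so rows that repeat a pose let the fingers close. It gives the time, the measured TCP pose, the force, the opening and the grip force at its end, in the units of the state.
- monitor.get_state(): the state, without advancing time (a new reading comes with each control period).
- eyes.read_camera(name): name is "scene" or "top"; returns a dict with "img" (384x512x3 uint8, blue, green, red), "camera_matrix" (3x3 intrinsics, pixels), "world_from_camera" (4x4, takes a point from camera to world coordinates). Camera axes: x right, y up, looking along -z (the intrinsics and any distortion apply to the point x, -y, -z); pixel columns grow to the right and rows downward; lengths in m; the calibration is good to about 2 mm. A picture is of the moment at which its call begins. There is no depth.
- workorder.sign_off(): hands the job in; it is judged then, once.
Trained networks look in a picture, given as the dict that the camera call returned (one of the last four; its "shot" number tells which), for a name from the list of things; names that differ only in an ending like _2 or _b are one class to them, and where a whole thing is asked for, a point or a joint stands for the part that bears it (a point fixed in the world has none). Each returns a list of dicts, best first, with "p" (0 to 1); they miss things now and then, are a little off and sometimes report something else, mostly with a low value. They report only what shows in the picture. A call takes as long as a camera call. They do not tell look-alikes from the thing itself.
- finder.regions_of(picture, target): "pixels" (384x512 bool, what is visible of it) and "xy" ([column, row] in pixels, amid what is visible of it).
- finder.pinpoint(picture, target): "xy" ([column, row] in pixels: a listed point, or the origin of a listed thing).
The state is a dict: "t": time; "qpos": joint angles; "joint_velocities": joint speeds; "effort": joint torques, N m; "position": TCP position; "tcp_rot": TCP orientation; "contact_force": force on the tool from outside, world axes, zero at the start; "ft_torque": the same for the moment, N m; "grip_width": opening from 0.0 (shut) to 1.0 (fully open); "finger_force": force on a finger pad.
Only numpy, scipy, OpenCV 4.12 (cv2) and the standard library are available. Lean on these libraries where they do the work, as an engineer would, in place of code of your own. Each camera call takes 0.05 s, during which the arm holds its last target. There are 200 camera calls.

TASK

Finish packing the round spice tin: take the two loose spice pots that are the same size as those already in the tin (not the wider or the narrower one) and put one in each of the two empty places, so that both stand upright on the tin's floor, nested between their neighbours. Lower each one down into its place before you let go; do not drop it in.

Things in the scene. Friction and masses are not known exactly. Their poses are not given: they have to be found in the camera images.
- pot_a_mid (a point): Loose lidded round steel spice pot, 54 mm wide (lid 55.6), 76 mm tall, 0.15 kg, like those in the tin. Flat lid at 44 mm; on it an upright round wooden knob, 22 mm wide, 32 mm tall, to lift it by. Foot tapers to 38 mm over the lowest 14 mm. Point: pot's centre, 38 mm above its underside; z up. Right of the tin, near a wider (74 mm) and a narrower (38 mm) pot of the same make and height.
- pot_b_mid (a point): Loose lidded round steel spice pot, 54 mm wide (lid 55.6), 76 mm tall, 0.15 kg, like those in the tin. Flat lid at 44 mm; on it an upright round wooden knob, 22 mm wide, 32 mm tall, to lift it by. Foot tapers to 38 mm over the lowest 14 mm. Point: pot's centre, 38 mm above its underside; z up. Right of the tin, near a wider (74 mm) and a narrower (38 mm) pot of the same make and height.
- gap_a (a point): An empty place in the round steel tin (198 mm wide, 192 inside, wall 40 mm high, floor 3 mm). Seven places: one at the middle, six round it, 61 mm centre to centre; five hold pots like pot_a, knob tops at 79 mm. Point: centre of a pot seated here, 38 mm above the tin's floor, 41 above the worktop, 61 from the tin's middle; z up. Either pot may go here.
- gap_b (a point): The tin's other empty place, 120 degrees anticlockwise (from above) from gap_a about the tin's middle, with one filled place between them. Point as for gap_a: the centre of a pot seated here, 38 mm above the tin's floor; z up. A seated pot has about 7 mm of space to each neighbour and 5 to 8 mm to the tin's wall. Either pot may go here.
Mind the look-alikes: they are no part of the job. Leave any blue or purple look-alike of the part that bears pot_a_mid alone.

How it is judged:
At the end, for the whole second after the job is handed in: One of the two matching pots stands in each of the two empty places of the tin (either way round): its centre within 15 mm sideways and 17 mm in all of the place's point, upright within 10 degrees, at rest ((((horizontal distance between pot_a_mid and gap_a below 0.015 m and distance between pot_a_mid and gap_a below 0.017 m and angle between pot_a_mid's own z axis and vertical below 0.175 rad) and (horizontal distance between pot_b_mid and gap_b below 0.015 m and distance between pot_b_mid and gap_b below 0.017 m and angle between pot_b_mid's own z axis and vertical below 0.175 rad)) or ((horizontal distance between pot_a_mid and gap_b below 0.015 m and distance between pot_a_mid and gap_b below 0.017 m and angle between pot_a_mid's own z axis and vertical below 0.175 rad) and (horizontal distance between pot_b_mid and gap_a below 0.015 m and distance between pot_b_mid and gap_a below 0.017 m and angle between pot_b_mid's own z axis and vertical below 0.175 rad))) and linear speed of each of pot_a, pot_b below 0.02 m/s); the robot touches nothing.
It fails at once if a pot is let go over its place while more than 25 mm above its seat (dropped in) ((horizontal distance between pot_a_mid and gap_a below 0.04 m and z of pot_a_mid in the frame of gap_a above 0.025 m and contact force between the fingers and pot_a below 0.05 N) or (horizontal distance between pot_a_mid and gap_b below 0.04 m and z of pot_a_mid in the frame of gap_b above 0.025 m and contact force between the fingers and pot_a below 0.05 N) or (horizontal distance between pot_b_mid and gap_a below 0.04 m and z of pot_b_mid in the frame of gap_a above 0.025 m and contact force between the fingers and pot_b below 0.05 N) or (horizontal distance between pot_b_mid and gap_b below 0.04 m and z of pot_b_mid in the frame of gap_b above 0.025 m and contact force between the fingers and pot_b below 0.05 N)).
It also fails if it takes over 64 s, if anything falls off the work surface, if the arm or the gripper's body presses on something with over 40 N, if the wrist force passes 120 N, or if a joint passes its speed limit or range.

## Working session

There is one attempt and no reset: what is moved stays moved. The work goes in short steps, Python scripts to look and compute and a shell command to move; the robot and the scene stay as the last step left them, time stands still between calls to the robot, and variables do not carry over. Pictures are saved under pics/ and viewed, at most 10 in all, crops included, and the job is handed in when it is done.

```bash
mkdir -p pics; cat > h.py <<'E'
import numpy as np, cv2
from workcell import monitor, eyes, workorder, finder
def ray(p,xy,z):
    K=np.array(p["camera_matrix"]);T=np.array(p["world_from_camera"])
    d=np.linalg.solve(K,[xy[0],xy[1],1.0]);d=T[:3,:3]@np.array([d[0],-d[1],-d[2]]);o=T[:3,3]
    return (o+d*(z-o[2])/d[2])
def proj(p,P):
    K=np.array(p["camera_matrix"]);T=np.array(p["world_from_camera"])
    c=T[:3,:3].T@(np.array(P)-T[:3,3]);u=K@np.array([c[0],-c[1],-c[2]]);return u[:2]/u[2]
E
python3 - <<'E'
from h import *
ims=[]
for n in("top","scene"):
    p=eyes.read_camera(n);cv2.imwrite(f"pics/{n}0.png",p["img"])
    print(n,np.round(np.array(p["world_from_camera"])[:3,3],3),[k for k in p])
    for t,z in(("pot_a_mid",.038),("gap_a",.041)):
        for r in finder.pinpoint(p,t): print(t,np.round(r["xy"],1),round(r["p"],2),np.round(ray(p,r["xy"],z),4))
s=monitor.get_state();print(s["position"],s["tcp_rot"],s["grip_width"])
E
```

```text
top [0.341 0.052 1.088] ['img', 'camera_matrix', 'world_from_camera', 'shot']
pot_a_mid [309.3 149.2] 0.83 [ 0.5712 -0.0682  0.038 ]
pot_a_mid [368.1 250.1] 0.79 [ 0.3423 -0.1874  0.038 ]
pot_a_mid [153.1 248.3] 0.65 [0.3591 0.2838 0.038 ]
pot_a_mid [199.8 246.9] 0.63 [0.3594 0.1812 0.038 ]
gap_a [213.3 184. ] 0.72 [0.4976 0.1491 0.041 ]
gap_a [185.7 145.1] 0.69 [0.5879 0.2098 0.041 ]
scene [ 0.098 -0.535  0.713] ['img', 'camera_matrix', 'world_from_camera', 'shot']
pot_a_mid [177.5 162.3] 0.81 [0.3708 0.2715 0.038 ]
pot_a_mid [307.  201.8] 0.79 [ 0.5781 -0.0775  0.038 ]
pot_a_mid [262.2 276.9] 0.76 [ 0.3478 -0.1943  0.038 ]
pot_a_mid [187.5 181. ] 0.68 [0.3571 0.1798 0.038 ]
gap_a [250.4 146. ] 0.78 [0.5915 0.2075 0.041 ]
gap_a [239.1 166.4] 0.7 [0.5088 0.1454 0.041 ]
[0.24937224 0.51793979 0.23841264] [-1.15530329e-04  2.22524507e-01  9.74927056e-01 -2.55539763e-04] 1.0023423975061903
```

View pics/top0.png

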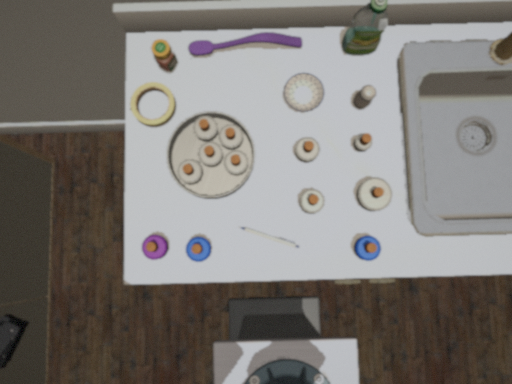

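View pics/scene0.png

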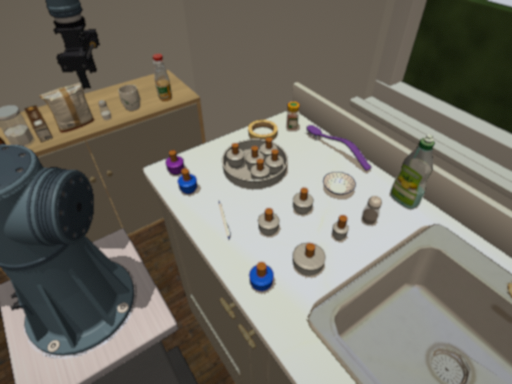

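```bash
cat > m.py <<'E'
from h import *
from scipy.optimize import least_squares
def knobs(p,amin=15):
    h=cv2.cvtColor(p["img"],cv2.COLOR_BGR2HSV)
    m=cv2.inRange(h,(4,90,80),(18,255,255))
    n,l,s,c=cv2.connectedComponentsWithStats(m)
    return [c[i] for i in range(1,n) if amin<s[i,4]<250]
def render(p,P,zb):  # mean of visible knob silhouette (hull of both circles)
    a=np.linspace(0,2*np.pi,40);pts=[proj(p,[P[0]+.011*np.cos(t),P[1]+.011*np.sin(t),z]) for t in a for z in(zb+.044,zb+.076)]
    h=cv2.convexHull(np.float32(pts));M=cv2.moments(h);return np.array([M["m10"]/M["m00"],M["m01"]/M["m00"]])
def loc(p,xy,zb):
    x0=ray(p,xy,zb+.06)[:2]
    return least_squares(lambda P:render(p,P,zb)-xy,x0,diff_step=1e-3).x
E
python3 - <<'E'
from m import *
for n in("top","scene"):
    p=eyes.read_camera(n)
    for k in knobs(p):
        g=ray(p,k,.06)
        if not(.25<g[0]<.75 and -.25<g[1]<.35): continue
        tin=np.hypot(g[0]-.545,g[1]-.155)<.11
        print(n,np.round(k,1),tin,np.round(loc(p,k,.003 if tin else 0),4))
    if n=="top":
        c=cv2.resize(p["img"][110:225,160:400],None,fx=3.3,fy=3.3,interpolation=cv2.INTER_CUBIC);cv2.imwrite("pics/crop1.png",c)
E
```

```text
top [203.7 123.9] True [0.6294 0.1661]
top [229.7 132.8] True [0.6075 0.1089]
top [365.6 138.1] False [ 0.5877 -0.1909]
top [308.1 146. ] False [ 0.5734 -0.0631]
top [208.9 150.6] True [0.5688 0.1554]
top [235.1 159.4] True [0.5472 0.0983]
top [187.6 168.8] True [0.5294 0.2026]
top [377.5 191.8] False [ 0.4675 -0.2097]
top [312.8 198.9] False [ 0.4557 -0.0686]
top [151.3 246.2] False [0.3632 0.2824]
top [196.5 248.2] False [0.3563 0.1853]
top [370.3 247.4] False [ 0.3479 -0.187 ]
scene [262.5 124.7] False [0.6745 0.2583]
scene [268.4 140.9] True [0.6348 0.1719]
scene [234.6 147.1] True [0.5332 0.2062]
scene [254.3 149.8] True [0.574  0.1606]
scene [171.9 152.8] False [0.3679 0.2949]
scene [274.9 152.1] True [0.6177 0.1162]
scene [259.6 162.8] True [0.5519 0.1023]
scene [184.5 171.3] False [0.3602 0.1974]
scene [303.2 193.3] False [ 0.5744 -0.0633]
scene [268.4 214.1] False [ 0.4565 -0.0692]
scene [342.4 219.5] False [ 0.593  -0.1882]
scene [309.8 249.2] False [ 0.4694 -0.2092]
scene [261.1 267.8] False [ 0.3508 -0.1859]
```

View pics/crop1.png

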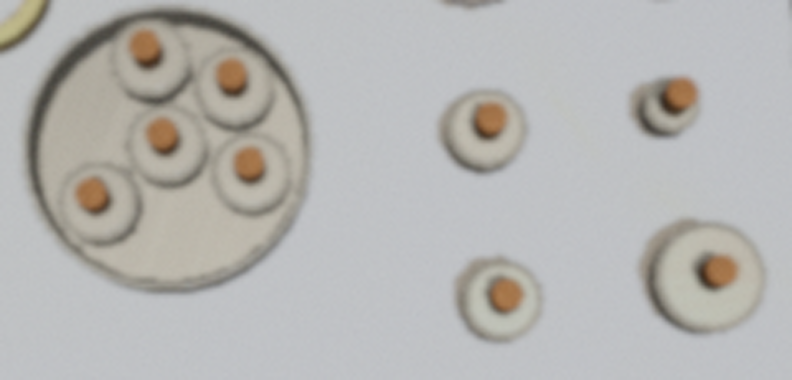

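Candidates in the top picture are (307,149), (312,201), the wide one (375,194), the narrow one (363,142), and the blue and purple ones. In the crop, the first two have lids as wide as those in the tin, so they are the pots to take. The tin's hexagon fits centre (.569,.155), with gaps at about (.590,.212) and (.509,.145).

```bash
R='x'
python3 -m inch '[[[0.07,-0.2,0],[0,0,0]],[[0.14,-0.4,0],[0,0,0]],[[0.21,-0.6,0],[0,0,0]],[[0.28,-0.8,0],[0,0,0]],[[0.345,-0.98,0],[0,0,0]]]' 0
python3 -m inch '[[[0.07,-0.2,0],[0,0,0]],[[0.14,-0.4,0],[0,0,0]],[[0.21,-0.6,0],[0,0,0]],[[0.28,-0.8,0],[0,0,0]],[[0.345,-0.98,0],[0,0,0]]]'
python3 -m inch '[[[0.07,-0.2,0],[0,0,0]],[[0.14,-0.4,0],[0,0,0]],[[0.21,-0.6,0],[0,0,0]],[[0.28,-0.8,0],[0,0,0]],[[0.345,-0.98,0],[0,0,0]]]'
python3 -m inch '[[[0.07,-0.2,0],[0,0,0]],[[0.14,-0.4,-0.1],[0,0,0]],[[0.21,-0.6,-0.3],[0,0,0]],[[0.28,-0.8,-0.5],[0,0,0]],[[0.345,-0.98,-0.6],[0,0,0]],[[0.345,-0.98,-0.6],[0,0,0]],[[0.345,-0.98,-0.6],[0,0,0]],[[0.345,-0.98,-0.6],[0,0,0]],[[0.345,-0.98,-0.6],[0,0,0]]]'
```

```text
t: 0.9
position: [0.3014, 0.3698, 0.2388]
tcp_rot: [0.0, 0.223, 0.975, 0.0]
contact_force: [0.1, 0.7, -0.1]
grip_width: 0.572
finger_force: 0.0
t: 1.4
position: [0.3533, 0.2228, 0.2389]
tcp_rot: [0.0, 0.223, 0.975, 0.0]
contact_force: [0.5, 0.1, -0.5]
grip_width: 0.505
finger_force: 0.0
t: 1.9
position: [0.4051, 0.0756, 0.2389]
tcp_rot: [0.0, 0.223, 0.975, -0.0]
contact_force: [-0.4, -0.6, 0.5]
grip_width: 0.504
finger_force: 0.0
t: 2.8
position: [0.4568, -0.0692, 0.1496]
tcp_rot: [0.001, 0.222, 0.975, -0.0]
contact_force: [-0.4, 1.1, 0.4]
grip_width: 0.498
finger_force: 0.0
```

```bash
python3 -m inch '[[[0,0,-0.12],[0,0,0]],[[0,0,-0.25],[0,0,0]],[[0,0,-0.38],[0,0,0]],[[0,0,-0.5],[0,0,0]],[[0,0,-0.58],[0,0,0]],[[0,0,-0.63],[0,0,0]],[[0,0,-0.66],[0,0,0]],[[0,0,-0.66],[0,0,0]],[[0,0,-0.66],[0,0,0]]]'
python3 -m inch '[[[0,0,0],[0,0,0]],[[0,0,0],[0,0,0]],[[0,0,0],[0,0,0]],[[0,0,0],[0,0,0]],[[0,0,0],[0,0,0]],[[0,0,0],[0,0,0]],[[0,0,0],[0,0,0]],[[0,0,0],[0,0,0]]]' -1
python3 -m inch '[[[0,0,0.05],[0,0,0]],[[0,0,0.15],[0,0,0]],[[0,0,0.3],[0,0,0]],[[0,0,0.45],[0,0,0]],[[0,0,0.6],[0,0,0]],[[0,0,0.75],[0,0,0]],[[0,0,0.85],[0,0,0]],[[0,0,0.85],[0,0,0]],[[0,0,0.85],[0,0,0]]]'
python3 - <<'E'
from h import *
for n in("top","scene"):
    p=eyes.read_camera(n);cv2.imwrite(f"pics/{n}1.png",p["img"])
    a=p["img"][100:260,120:420] if n=="top" else p["img"][60:300,100:400]
    cv2.imwrite(f"pics/{n}1.png",cv2.resize(a,None,fx=2.5,fy=2.5,interpolation=cv2.INTER_CUBIC))
E
```

```text
t: 3.7
position: [0.457, -0.0701, 0.0503]
tcp_rot: [0.001, 0.222, 0.975, -0.0]
contact_force: [-0.4, -0.2, 0.1]
grip_width: 0.499
finger_force: 0.0
t: 4.5
position: [0.4568, -0.07, 0.05]
tcp_rot: [0.0, 0.223, 0.975, -0.0]
contact_force: [0.3, 1.1, 4.4]
grip_width: 0.244
finger_force: 30.0
t: 5.4
position: [0.4561, -0.0698, 0.1768]
tcp_rot: [-0.0, 0.223, 0.975, -0.0]
contact_force: [-0.0, 0.6, -1.6]
grip_width: 0.243
finger_force: 30.0
```

View pics/scene1.png

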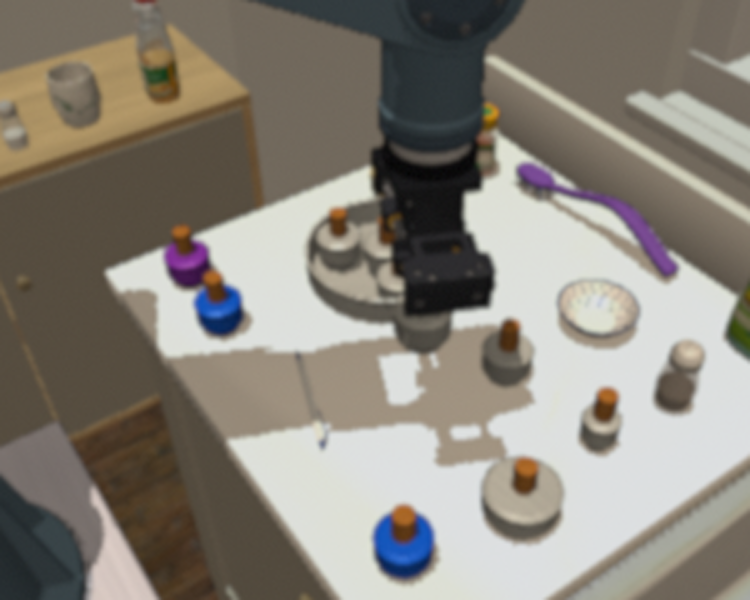

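The pot is in hand, hanging upright at crop (423,325). Next I carry it over gap_b and lower it to just above the neighbouring lids, then check.

```bash
python3 -m inch '[[[0.03,0.12,0],[0,0,0]],[[0.07,0.28,0],[0,0,0]],[[0.11,0.44,0],[0,0,0]],[[0.15,0.6,0],[0,0,0]],[[0.18,0.72,0],[0,0,0]]]'
python3 -m inch '[[[0.04,0.16,0],[0,0,0]],[[0.08,0.32,0],[0,0,0]],[[0.12,0.48,0],[0,0,0]],[[0.15,0.6,0],[0,0,0]],[[0.17,0.68,0],[0,0,0]],[[0.18,0.72,0],[0,0,0]],[[0.18,0.72,0],[0,0,0]],[[0.18,0.72,0],[0,0,0]]]'
python3 -m inch '[[[0,0,-0.1],[0,0,0]],[[0,0,-0.2],[0,0,0]],[[0,0,-0.3],[0,0,0]],[[0,0,-0.4],[0,0,0]],[[0,0,-0.48],[0,0,0]],[[0,0,-0.5],[0,0,0]],[[0,0,-0.5],[0,0,0]],[[0,0,-0.5],[0,0,0]]]'
python3 - <<'E'
from h import *
a=[]
for n in("top","scene"):
    p=eyes.read_camera(n);cv2.imwrite(f"pics/{n}2full.png",p["img"])
    u,v=proj(p,[.55,.15,.05]).astype(int);c=p["img"][v-60:v+60,u-65:u+65]
    a.append(cv2.resize(c,(400,369),interpolation=cv2.INTER_CUBIC))
cv2.imwrite("pics/c2.png",np.hstack(a))
E
```

```text
t: 6.0
position: [0.4828, 0.0395, 0.1758]
tcp_rot: [-0.001, 0.222, 0.975, 0.0]
contact_force: [-0.1, -0.6, -2.0]
grip_width: 0.237
finger_force: 30.0
t: 6.8
position: [0.5102, 0.1455, 0.1769]
tcp_rot: [-0.0, 0.223, 0.975, -0.0]
contact_force: [-0.9, -0.8, -1.3]
grip_width: 0.241
finger_force: 30.0
t: 7.6
position: [0.511, 0.1459, 0.1029]
tcp_rot: [0.001, 0.223, 0.975, 0.0]
contact_force: [-1.0, 0.0, -1.9]
grip_width: 0.236
finger_force: 30.0
```

View pics/c2.png

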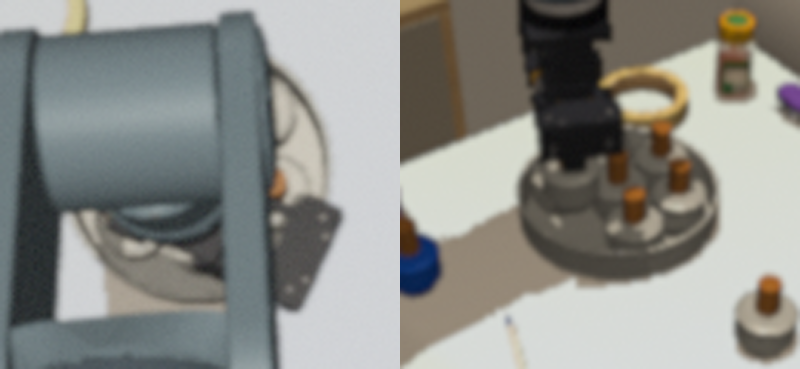

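Left, the arm hides the top view. Right, the pot hangs at crop (570,185), on the near-left side of the tin over gap_b. I lower it slowly while watching the force.

```bash
python3 -m inch '[[[0,0,-0.04],[0,0,0]],[[0,0,-0.08],[0,0,0]],[[0,0,-0.12],[0,0,0]],[[0,0,-0.16],[0,0,0]],[[0,0,-0.16],[0,0,0]]]'
python3 -m inch '[[[0,0,-0.04],[0,0,0]],[[0,0,-0.08],[0,0,0]],[[0,0,-0.11],[0,0,0]],[[0,0,-0.13],[0,0,0]],[[0,0,-0.13],[0,0,0]]]'
python3 -m inch '[[[0,0,-0.01],[0,0,0]],[[0,0,-0.02],[0,0,0]],[[0,0,-0.03],[0,0,0]],[[0,0,-0.03],[0,0,0]]]'
python3 - <<'E'
from h import *
p=eyes.read_camera("scene");u,v=proj(p,[.55,.15,.05]).astype(int)
cv2.imwrite("pics/c3.png",cv2.resize(p["img"][v-50:v+50,u-60:u+60],None,fx=5,fy=5,interpolation=cv2.INTER_CUBIC))
E
```

```text
t: 8.2
position: [0.5095, 0.146, 0.0769]
tcp_rot: [-0.001, 0.223, 0.975, -0.0]
contact_force: [-0.2, 0.5, -1.9]
grip_width: 0.241
finger_force: 30.0
t: 8.7
position: [0.5101, 0.1461, 0.0581]
tcp_rot: [-0.0, 0.223, 0.975, -0.0]
contact_force: [-0.1, 0.3, -1.7]
grip_width: 0.24
finger_force: 30.0
t: 9.1
position: [0.5104, 0.1461, 0.0541]
tcp_rot: [-0.0, 0.222, 0.975, -0.0]
contact_force: [-0.0, 0.8, -2.5]
grip_width: 0.241
finger_force: 30.0
```

View pics/c3.png

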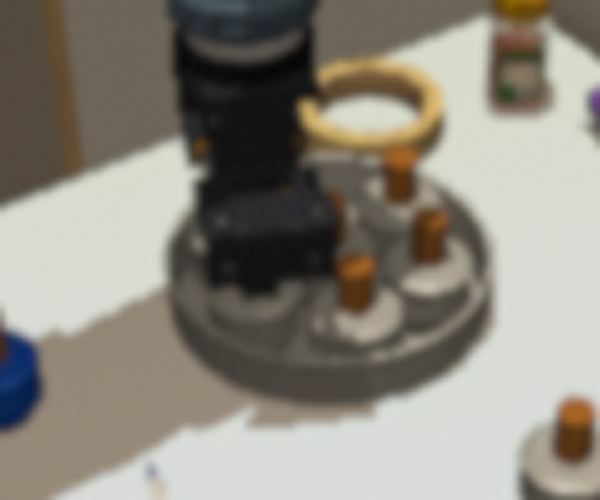

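The pot has gone down into gap_b at crop (255,310), with nothing touched. I set it down, release and lift, then go over the second pot.

```bash
python3 -m inch '[[[0,0,-0.005],[0,0,0]],[[0,0,-0.01],[0,0,0]],[[0,0,-0.01],[0,0,0]]]'
python3 -m inch '[[[0,0,0],[0,0,0]],[[0,0,0],[0,0,0]],[[0,0,0],[0,0,0]],[[0,0,0],[0,0,0]],[[0,0,0],[0,0,0]]]' -0.1
python3 -m inch '[[[0,0,0.05],[0,0,0]],[[0,0,0.15],[0,0,0]],[[0,0,0.3],[0,0,0]],[[0,0,0.45],[0,0,0]],[[0,0,0.6],[0,0,0]],[[0,0,0.7],[0,0,0]],[[0,0,0.7],[0,0,0]]]'
python3 -m inch '[[[0.05,-0.17,0],[0,0,0]],[[0.1,-0.34,0],[0,0,0]],[[0.15,-0.51,0],[0,0,0]],[[0.21,-0.7,0],[0,0,0]]]'
python3 -m inch '[[[0.05,-0.17,0],[0,0,0]],[[0.1,-0.34,0],[0,0,0]],[[0.15,-0.51,0],[0,0,0]],[[0.21,-0.7,0],[0,0,0]],[[0.21,-0.7,0],[0,0,0]],[[0.21,-0.7,0],[0,0,0]]]'
python3 - <<'E'
from m import *
for n in("scene","top"):
    p=eyes.read_camera(n)
    for k in knobs(p):
        g=ray(p,k,.06)
        if not(.4<g[0]<.75 and -.25<g[1]<.23): continue
        tin=np.hypot(g[0]-.545,g[1]-.155)<.11
        print(n,np.round(k,1),tin,np.round(loc(p,k,.003 if tin else 0),4))
cv2.imwrite("pics/top3.png",cv2.resize(p["img"][90:230,120:400],None,fx=2.8,fy=2.8,interpolation=cv2.INTER_CUBIC))
E
```

```text
t: 9.45
position: [0.5107, 0.1461, 0.053]
tcp_rot: [0.0, 0.223, 0.975, 0.0]
contact_force: [0.5, -0.3, 0.7]
grip_width: 0.24
finger_force: 30.0
t: 9.95
position: [0.5105, 0.1461, 0.0527]
tcp_rot: [0.0, 0.223, 0.975, -0.0]
contact_force: [0.1, -0.7, -0.8]
grip_width: 0.451
finger_force: 0.0
t: 10.65
position: [0.5123, 0.1462, 0.1607]
tcp_rot: [0.003, 0.222, 0.975, 0.001]
contact_force: [0.3, -0.8, 0.1]
grip_width: 0.451
finger_force: 0.0
t: 11.05
position: [0.5415, 0.0405, 0.1568]
tcp_rot: [-0.001, 0.222, 0.975, 0.0]
contact_force: [0.7, 0.2, -0.2]
grip_width: 0.449
finger_force: 0.0
t: 11.65
position: [0.5729, -0.0641, 0.1567]
tcp_rot: [-0.001, 0.223, 0.975, 0.0]
contact_force: [-0.3, -0.1, 0.1]
grip_width: 0.448
finger_force: 0.0
scene [268.5 141.7] True [0.6328 0.1687]
scene [237.  154.1] True [0.5207 0.1735]
scene [254.4 150.6] True [0.5721 0.1576]
scene [274.6 154. ] True [0.6112 0.1094]
scene [259.8 163.7] True [0.5497 0.0985]
scene [304.3 190.8] False [ 0.5831 -0.0579]
scene [341.8 221.3] False [ 0.5879 -0.1913]
scene [309.6 249.5] False [ 0.4686 -0.2097]
top [203.7 124.3] True [0.6284 0.1661]
top [229.7 132.9] True [0.6073 0.109 ]
top [209.  150.6] True [0.5687 0.1553]
top [235.2 159.5] True [0.547 0.098]
top [187.8 168.8] True [0.5294 0.2023]
top [212.9 177.2] True [0.5092 0.1475]
top [377.4 191.9] False [ 0.4673 -0.2095]
```

View pics/top3.png

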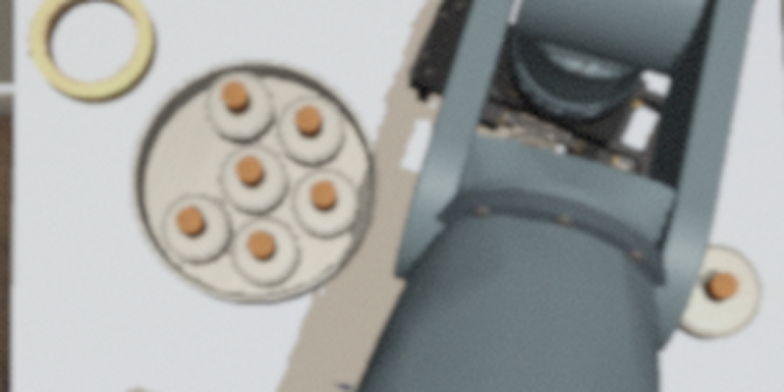

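The first pot is seated at (.509,.1475), about 3 mm off nominal, and the other pots are undisturbed. Now I grasp the second pot.

```bash
python3 -m inch '[[[0.01,0,-0.12],[0,0,0]],[[0.01,0,-0.25],[0,0,0]],[[0.01,0,-0.38],[0,0,0]],[[0.01,0,-0.5],[0,0,0]],[[0.01,0,-0.6],[0,0,0]],[[0.01,0,-0.67],[0,0,0]],[[0.01,0,-0.71],[0,0,0]],[[0.01,0,-0.71],[0,0,0]],[[0.01,0,-0.71],[0,0,0]]]'
python3 -m inch '[[[0,0,0],[0,0,0]],[[0,0,0],[0,0,0]],[[0,0,0],[0,0,0]],[[0,0,0],[0,0,0]],[[0,0,0],[0,0,0]],[[0,0,0],[0,0,0]],[[0,0,0],[0,0,0]],[[0,0,0],[0,0,0]]]' -1
python3 -m inch '[[[0,0,0.05],[0,0,0]],[[0,0,0.15],[0,0,0]],[[0,0,0.3],[0,0,0]],[[0,0,0.45],[0,0,0]],[[0,0,0.6],[0,0,0]],[[0,0,0.75],[0,0,0]],[[0,0,0.85],[0,0,0]],[[0,0,0.85],[0,0,0]],[[0,0,0.85],[0,0,0]]]'
```

```text
t: 12.65
position: [0.5755, -0.064, 0.0518]
tcp_rot: [0.0, 0.222, 0.975, -0.0]
contact_force: [0.5, 0.6, -0.2]
grip_width: 0.452
finger_force: 0.0
t: 13.45
position: [0.5754, -0.0641, 0.0518]
tcp_rot: [0.001, 0.223, 0.975, -0.0]
contact_force: [-2.1, 0.1, 5.0]
grip_width: 0.241
finger_force: 30.0
t: 14.35
position: [0.5747, -0.0638, 0.1785]
tcp_rot: [-0.0, 0.223, 0.975, 0.0]
contact_force: [-0.4, -0.2, -1.3]
grip_width: 0.239
finger_force: 30.0
```

```bash
python3 -m inch '[[[0.01,0.15,0],[0,0,0]],[[0.02,0.33,0],[0,0,0]],[[0.03,0.52,0],[0,0,0]],[[0.04,0.7,0],[0,0,0]],[[0.05,0.85,0],[0,0,0]],[[0.055,0.915,0],[0,0,0]]]'
python3 -m inch '[[[0.01,0.15,0],[0,0,0]],[[0.02,0.33,0],[0,0,0]],[[0.03,0.52,0],[0,0,0]],[[0.04,0.7,0],[0,0,0]],[[0.05,0.85,0],[0,0,0]],[[0.055,0.915,0],[0,0,0]],[[0.055,0.915,0],[0,0,0]],[[0.055,0.915,0],[0,0,0]]]'
python3 -m inch '[[[0,0,-0.1],[0,0,0]],[[0,0,-0.2],[0,0,0]],[[0,0,-0.3],[0,0,0]],[[0,0,-0.4],[0,0,0]],[[0,0,-0.48],[0,0,0]],[[0,0,-0.5],[0,0,0]],[[0,0,-0.5],[0,0,0]],[[0,0,-0.5],[0,0,0]]]'
```

```text
t: 14.95
position: [0.5821, 0.0752, 0.1769]
tcp_rot: [-0.002, 0.222, 0.975, -0.0]
contact_force: [-0.1, -0.3, -0.6]
grip_width: 0.24
finger_force: 30.0
t: 15.75
position: [0.5913, 0.2096, 0.1781]
tcp_rot: [-0.0, 0.223, 0.975, -0.001]
contact_force: [-0.6, -0.3, -1.3]
grip_width: 0.238
finger_force: 30.0
t: 16.55
position: [0.592, 0.2107, 0.1043]
tcp_rot: [0.0, 0.222, 0.975, 0.0]
contact_force: [-0.3, 0.2, -1.1]
grip_width: 0.237
finger_force: 30.0
```

```bash
python3 -m inch '[[[0,0,-0.04],[0,0,0]],[[0,0,-0.08],[0,0,0]],[[0,0,-0.12],[0,0,0]],[[0,0,-0.16],[0,0,0]],[[0,0,-0.16],[0,0,0]]]'
python3 -m inch '[[[0,0,-0.04],[0,0,0]],[[0,0,-0.08],[0,0,0]],[[0,0,-0.11],[0,0,0]],[[0,0,-0.13],[0,0,0]],[[0,0,-0.13],[0,0,0]]]'
python3 -m inch '[[[0,0,-0.01],[0,0,0]],[[0,0,-0.02],[0,0,0]],[[0,0,-0.03],[0,0,0]],[[0,0,-0.035],[0,0,0]],[[0,0,-0.035],[0,0,0]]]'
```

```text
t: 17.05
position: [0.5906, 0.2104, 0.0783]
tcp_rot: [-0.001, 0.223, 0.975, -0.0]
contact_force: [0.1, -0.0, -0.9]
grip_width: 0.236
finger_force: 30.0
t: 17.55
position: [0.5911, 0.2105, 0.0595]
tcp_rot: [-0.0, 0.223, 0.975, -0.0]
contact_force: [-0.7, -0.1, -1.6]
grip_width: 0.242
finger_force: 30.0
t: 18.05
position: [0.5915, 0.2106, 0.055]
tcp_rot: [-0.0, 0.223, 0.975, -0.0]
contact_force: [0.3, 0.6, -0.9]
grip_width: 0.239
finger_force: 30.0
```

```bash
python3 -m inch '[[[0,0,-0.004],[0,0,0]],[[0,0,-0.007],[0,0,0]],[[0,0,-0.007],[0,0,0]]]'
python3 -m inch '[[[0,0,0],[0,0,0]],[[0,0,0],[0,0,0]],[[0,0,0],[0,0,0]],[[0,0,0],[0,0,0]],[[0,0,0],[0,0,0]]]' -0.1
python3 -m inch '[[[0,0,0.05],[0,0,0]],[[0,0,0.15],[0,0,0]],[[0,0,0.3],[0,0,0]],[[0,0,0.45],[0,0,0]],[[0,0,0.6],[0,0,0]],[[0,0,0.75],[0,0,0]],[[0,0,0.9],[0,0,0]],[[0,0,0.9],[0,0,0]]]'
python3 -m inch '[[[-0.05,-0.17,0],[0,0,0]],[[-0.1,-0.34,0],[0,0,0]],[[-0.2,-0.51,0],[0,0,0]],[[-0.3,-0.7,0],[0,0,0]],[[-0.4,-0.9,0],[0,0,0]]]'
python3 -m inch '[[[-0.05,-0.17,0],[0,0,0]],[[-0.1,-0.34,0],[0,0,0]],[[-0.2,-0.51,0],[0,0,0]],[[-0.3,-0.7,0],[0,0,0]],[[-0.4,-0.9,0],[0,0,0]],[[-0.4,-0.9,0],[0,0,0]],[[-0.4,-0.9,0],[0,0,0]]]'
python3 - <<'E'
from m import *
a=[]
for n in("scene","top"):
    p=eyes.read_camera(n)
    for k in knobs(p):
        g=ray(p,k,.06)
        if n=="top" and np.hypot(g[0]-.55,g[1]-.155)<.12: print(n,np.round(k,1),np.round(loc(p,k,.003),4))
    u,v=proj(p,[.56,.155,.05]).astype(int);a.append(cv2.resize(p["img"][v-50:v+50,u-50:u+50],(400,400),interpolation=cv2.INTER_CUBIC))
cv2.imwrite("pics/c4.png",np.hstack(a))
E
```

```text
t: 18.35
position: [0.5919, 0.2106, 0.0549]
tcp_rot: [0.0, 0.222, 0.975, 0.0]
contact_force: [-2.5, -1.7, 5.6]
grip_width: 0.24
finger_force: 30.0
t: 18.85
position: [0.5914, 0.2106, 0.0538]
tcp_rot: [-0.0, 0.223, 0.975, -0.0]
contact_force: [0.3, -0.8, -0.2]
grip_width: 0.447
finger_force: 0.0
t: 19.65
position: [0.594, 0.211, 0.1943]
tcp_rot: [0.004, 0.222, 0.975, 0.002]
contact_force: [0.7, 1.0, -0.1]
grip_width: 0.449
finger_force: 0.0
t: 20.15
position: [0.5304, 0.0748, 0.1883]
tcp_rot: [-0.0, 0.222, 0.975, -0.0]
contact_force: [0.4, -0.0, 0.5]
grip_width: 0.444
finger_force: 0.0
t: 20.85
position: [0.4712, -0.0597, 0.1887]
tcp_rot: [-0.0, 0.224, 0.975, 0.0]
contact_force: [0.4, -0.1, 0.4]
grip_width: 0.454
finger_force: 0.0
top [203.7 124.3] [0.6284 0.1661]
top [229.6 132.8] [0.6075 0.109 ]
top [183.1 142. ] [0.5897 0.2121]
top [208.9 150.6] [0.5686 0.1554]
top [235.3 159.4] [0.5473 0.0979]
top [187.8 168.8] [0.5293 0.2021]
top [212.9 177.3] [0.5089 0.1475]
```

View pics/c4.png

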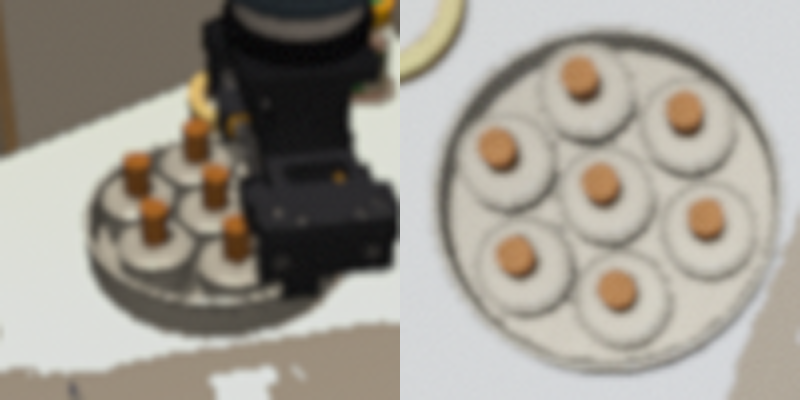

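All seven places are filled. The new pots, at right-crop (507,155) and (620,300), stand upright within 3 mm of nominal.

```bash
python3 -c "
from workcell import workorder
print(workorder.sign_off())"
```

```text
the job is handed in; nothing more can be done
None
```

The job is handed in: both matching pots stand upright in the tin's two empty places, each within about 3 mm of its nominal centre by the top camera, at about 21 s of the 64 s allowed; the sign-off returned no verdict.

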